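# Let down a wound spring reel

### The job

The spring reel is still wound almost to its full-wind stop and has to be let down before anyone opens it. Push the red pawl lever right over, then take the crank knob and gently wind on clockwise, just far enough to feel the drum come off the pawl so that the pawl springs clear, without running the drum into its full-wind stop or straining the crank back against the pawl. Keep hold of the knob and let the drum back slowly, counterclockwise, until its yellow lug rests gently at home against the stop post and the crank is slack, then let go; leave the lever over and the other things where they are.

Things in the scene. Friction and masses are not known exactly. Their poses are not given: they have to be found in the camera images.
- reel: Spring reel, blue base plate, 165 x 178 x 10 mm, fixed to the bench. Origin on the drum's upright axis at bench height, z up; offsets (x, y) in mm in these notes are in this frame. A spring inside the aluminium drum (116 mm wide, top 52 mm up) drives it counterclockwise (seen from above) towards home. Wound, the drum stands 5.77 rad from home and 0.24 rad short of its full-wind stop.
- pawl_pin (a point): Top of the upright pin at (-50, -64), 80 mm up, on which the steel pawl and the red lever turn. The pawl's nose stands in the dark 12-tooth ratchet wheel (92 mm wide, 62 mm up) at (-42, -1). While the spring loads the pawl the hooked teeth keep it in, wherever the lever stands. With the lever over, it springs clear once the drum is wound on (clockwise) by some 0.06 rad, and then stays clear.
- lever_grip (a point): Half-way up the grip of the red pawl lever: an upright red pin 12 mm thick, from 76 to 104 mm up, at the end of a flat red arm (10 mm wide, top 71 mm up), 46 mm from the pawl pin. At lever 0 it is at (-95, -56), right over at (-78, -101). It takes about 3 N, stays where it is left, and has a firm stop at each end.
- lever (a joint): Angle of the red pawl lever, rad: 0 = pressing the pawl into the teeth, 1.10 = right over at its stop, pulling the pawl out of the teeth by a spring; grows counterclockwise seen from above.
- knob: Black hand knob of the crank, upright, 25 mm thick, from 109 to 159 mm up; origin in its middle, 135 mm up, 70 mm from the drum's axis. The steel crank arm below it has its top 106 mm up. The knob spins freely on the crank, so the hand need not turn with it. Clockwise winds the drum, counterclockwise lets it back. If it is let go while the pawl is clear, drum and crank fly back at once.
- axis (a point): Point on the drum's axis, 135 mm up: the knob's circle is centred here. The crank drives the drum by a dog with up to 0.9 rad of lost motion; how much is free at the start is not known. Until the dog meets the drum the crank turns almost freely (0.5 N at the knob); then the spring is felt: about 9.5 N when wound, falling evenly to 3 N close to home, nothing once the drum is home.
- lug (a point): Yellow stop lug on the rim of the drum, 14 x 8 x 12 mm: a point in its middle near the top, 62 mm from the axis, 50 mm up; it turns with the drum.
- home (a point): Where that point of the lug is when the drum is home (let down), the lug against the clockwise side of the rubber-sleeved stop post (upright, 10 mm thick, 61 mm high, at (-11, 65)). Its other side is the full-wind stop. Fixed to the reel.
- bolt: hex bolt lying on the bench, 47 mm long, 14 mm head; origin under the middle
- dial_knob: black ribbed instrument knob lying on the bench, 34 x 42 x 16 mm; origin under the middle
- pliers: yellow and black handled pliers lying on the bench, 142 x 57 x 11 mm; origin under the middle
- bit_tube: lying tube of driver bits with black caps, 78 mm long, 33 mm thick; origin under the middle
- grease_tub: white round tub with lid, 63 mm wide, 55 mm high; origin under the middle
- parts_tub: clear round tub of small parts, 79 mm wide, 97 mm high; origin under the middle

How it is judged:
On the way:
1. the red pawl lever is pushed right over (at least 0.95 of its 1.10 rad) (value of joint lever above 0.95 rad), for 0.2 s.
At the end, for the whole second after the job is handed in: The drum is let down: the yellow lug is within 6 mm of its home point at the stop post, the red lever is still over (more than 0.95 rad) and the crank is at rest (knob slower than 20 mm/s) (distance between lug and home below 0.006 m and value of joint lever above 0.95 rad and linear speed of knob below 0.02 m/s); the robot touches nothing.
It fails at once if the crank knob moves faster than 0.35 m/s (the drum runs back out of hand) (linear speed of knob above 0.35 m/s).
It fails at once if the drum's lug is driven against the stop post, at either end of the drum's travel, with more than 15 N (contact force between post_face and lug_face above 15 N).
It fails at once if the drum is forced back against the pawl with more than 45 N (the spring alone presses with about 16 N) (contact force between nose and anything else above 45 N).
It fails at once if a bystander on the bench is moved by more than 30 mm (distance of any of bolt, dial_knob, pliers, bit_tube, grease_tub, parts_tub from where it was at the start of the episode above 0.03 m).
It also fails if it takes over 72 s, if anything falls off the work surface, if the arm or the gripper's body presses on something with over 40 N, if the wrist force passes 120 N, or if a joint passes its speed limit or range.

### The arm

A 6-joint arm with a two-finger parallel gripper is mounted at the origin on a cart in front of the work surface, level with it; the furniture and walls round the work are solid. World frame = base frame: x ahead of the robot, y to its left, z up, the work surface at z = 0. Lengths are in m, angles in rad, forces in N, time in s.
With the tool pointing down it reaches from about 0.375 to 0.825 m from the base axis. Payload 5.5 kg.
Tool frame: the origin (TCP) lies between the finger pads; the fingertips stand 19 mm ahead of it and the grasp point (between the pads) is the TCP; z points along the fingers, y is the line along which they close (so a half turn about z gives the same grasp; the last joint's range is limited). The gripper opens to 85 mm and grips with 20 to 120 N. Pads are 22 mm wide; open, the fingers measure 114 mm over their backs; the gripper's body (76 mm by 85 mm) begins 54 mm behind the grasp point. The pads swing forward as they close: fully open they stand 13 mm farther back than shut.
Start: joints at [-1.154, 0.314, -0.047, 1.21, 0, 1.571], TCP at [0.243, -0.549, 0.25] pointing down, gripper open.
Joint ranges: [-2.67, 2.67], [-0.69, 1.73], [-1.03, 1.25], [-2.08, 2.16], [-1.42, 1.45], [-3.14, 3.14]. Speed limits (rad/s): [2.39, 2.39, 3.01, 3.14, 3.14, 3.14].

### API

Orientations are given as a unit quaternion [w, x, y, z].
In Python, from bench import state, imaging, arm gives the robot as it stands.
- The arm moves only by the tool play_rows, never from a script. Its argument "commands" is a list of rows, each a list of 5 numbers: the gripper command: -1 is shut, 1 is fully open, values between are in proportion, then the shift along the tool's x, y, z as a fraction of full scale, then the turn about the tool's z as a fraction of full scale. A call has 1 to 20 rows; each row shifts and turns the commanded pose from where the row before left it, along the tool's axes as they then stand; what a row does not reach is not made up. Full scale, the value 1, is 300 mm for a shift and 180 degrees for a turn. A row lasts 1/8 s, in which the tool goes at most 62.5 mm and 10.7 degrees, less where a joint would pass 70% of its speed; a pose out of reach is approached as far as the arm can. A call with a number of a shift or a turn outside -1 to 1 is refused whole. A call with a gripper value outside its range is refused whole. The fingers move at their own pace and stop on an object; "force" is the grip in N (left out, the last holds). Time passes only in rows, so rows that do not move let the fingers close. It gives the time, the measured TCP pose, the force, the opening and the grip force at its end, in the units of the state.
- state(): the state, without advancing time (a new reading comes with each control period).
- imaging.grab_frame(name): name is "scene" or "top" or "wrist"; returns the picture (400x640x3 uint8, blue, green, red); there is no depth.
- imaging.camera_model(name): a dict with "mtx" (3x3 intrinsics, pixels), "k1" (the pictures are not rectified: a ray, as slopes to the right and down, at radius r is drawn at 1 + k1 r^2 times it, then the intrinsics apply), "R" (3x3) and "t" (3): a world point X has camera coordinates R X + t. Camera axes: x right, y down, z forward; pixel columns grow to the right and rows downward; lengths in m; the calibration is good to about 2 mm. A picture is of the moment at which its call begins: read the wrist's pose just before it. camera_model takes no time and is no camera call; for the wrist camera it gives the pose at the moment of the call.
- arm.sign_off(): hands the job in; it is judged then, once.
The state is a dict: "time_s": time; "joint_pos": joint angles; "joint_vel": joint speeds; "tau": joint torques, N m; "eef_pos": TCP position; "tool_rot": TCP orientation; "contact_force": force on the tool from outside, world axes, zero at the start; "ft_torque": the same for the moment, N m; "opening": opening from 0.0 (shut) to 1.0 (fully open); "grasp_force": force on a finger pad.
Only numpy, scipy, OpenCV 4.12 (cv2) and the standard library are available. Lean on these libraries where they do the work, as an engineer would, in place of code of your own. Each camera call takes 0.05 s, during which the arm holds its last target. There are 200 camera calls.

## Working session

There is one attempt and no reset: what is moved stays moved. The work goes in short steps, Python scripts to look and compute and a tool call to move; the robot and the scene stay as the last step left them, time stands still between calls to the robot, and variables do not carry over. Pictures are saved under pics/ and viewed, at most 10 in all, crops included, and the job is handed in when it is done.

Besides the shell and the picture viewer there is one more tool, called after "Emit:" as name(argument=value, ...) on one line, values as JSON. play_rows: Moves the arm, as the interface text tells. Its arguments: {"type":"object","properties":{"commands":{"type":"array","items":{"type":"array","items":{"type":"number"}}},"force":{"type":"number"}},"required":["commands"]}

```bash
mkdir -p pics; python3 - <<'E'
from bench import state, imaging, arm
import cv2
s=state();print({k:s[k] for k in('time_s','eef_pos','tool_rot','opening','contact_force')})
for n in('scene','top'):
    cv2.imwrite(f'pics/{n}0.png',imaging.grab_frame(n)); m=imaging.camera_model(n); print(n,m)
E
```

```text
{'time_s': 0.0, 'eef_pos': array([ 0.24268004, -0.54814373,  0.24943143]), 'tool_rot': array([-8.34382649e-04,  9.78366909e-01,  2.06875478e-01, -1.79125417e-04]), 'opening': 1.0020109334576066, 'contact_force': array([ 1.31763972, -0.38525192,  0.89746844])}
scene {'mtx': array([[401.73329639,   0.        , 315.59731208],
       [  0.        , 401.73329639, 197.93718373],
       [  0.        ,   0.        ,   1.        ]]), 'k1': -0.06025181455116277, 'R': array([[-0.89653172, -0.44246361,  0.02137367],
       [-0.31068565,  0.59366104, -0.74232136],
       [ 0.31576147, -0.67215513, -0.66970305]]), 't': array([0.52494136, 0.20592291, 1.22236798])}
top {'mtx': array([[501.4531703 ,   0.        , 316.19943376],
       [  0.        , 501.4531703 , 203.68596428],
       [  0.        ,   0.        ,   1.        ]]), 'k1': -0.05096234297855729, 'R': array([[-1.17141439e-02, -9.99930975e-01,  9.07759802e-04],
       [-9.94694294e-01,  1.15599957e-02, -1.02223422e-01],
       [ 1.02205872e-01, -2.10040337e-03, -9.94761051e-01]]), 't': array([0.07718958, 0.56947237, 1.39557799])}
```

View pics/top0.png

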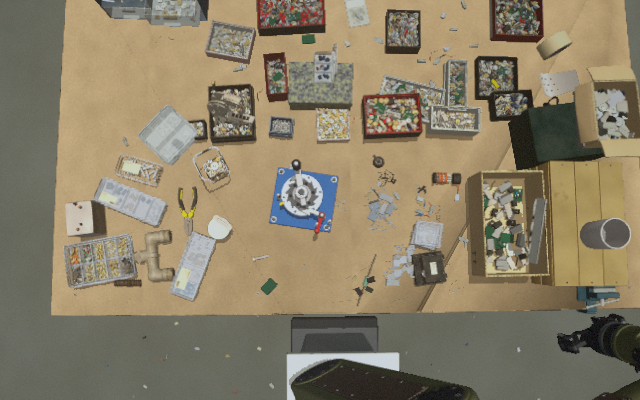

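View pics/scene0.png

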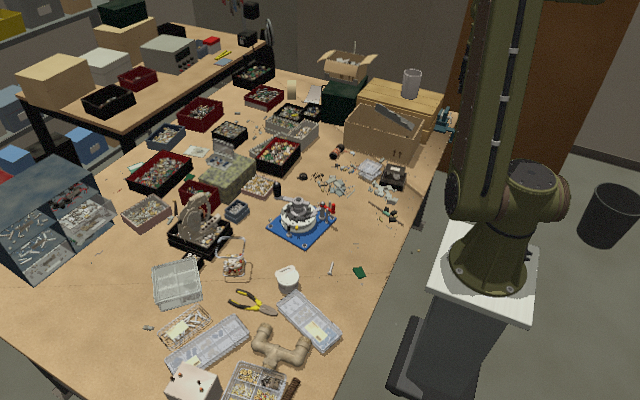

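The reel's blue plate is at about (304,198) in the top view, with the black knob near (296,164) and the red lever near (320,222). I'll enlarge that area next.

```bash
cat > h.py <<'E'
import numpy as np, cv2
from bench import state, imaging, arm
def ray(n,uv,m=None):
    m=m or imaging.camera_model(n)
    x=cv2.undistortPoints(np.array([[uv]],float),m['mtx'],np.array([m['k1'],0,0,0]))[0,0]
    # model is forward r*(1+k1 r^2): same as OpenCV
    d=m['R'].T@np.array([x[0],x[1],1]); return -m['R'].T@m['t'],d
def onz(n,uv,z,m=None):
    c,d=ray(n,uv,m); return c+d*(z-c[2])/d[2]
def proj(n,X,m=None):
    m=m or imaging.camera_model(n)
    p=m['R']@np.array(X)+m['t'];x=p[:2]/p[2];x=x*(1+m['k1']*(x@x))
    return m['mtx'][:2,:2]@x+m['mtx'][:2,2]
def tri(rs):
    A=sum(np.eye(3)-np.outer(d,d)/(d@d) for c,d in rs); b=sum((np.eye(3)-np.outer(d,d)/(d@d))@c for c,d in rs)
    return np.linalg.solve(A,b)
E
python3 - <<'E'
from h import *
im=cv2.imread('pics/top0.png'); c=im[150:246,258:354]
cv2.imwrite('pics/topc.png',cv2.resize(c,None,fx=6,fy=6,interpolation=cv2.INTER_CUBIC))
im=cv2.imread('pics/scene0.png'); c=im[170:256,258:348]
cv2.imwrite('pics/scenec.png',cv2.resize(c,None,fx=6,fy=6,interpolation=cv2.INTER_CUBIC))
E
```

```text
(no output)
```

View pics/topc.png

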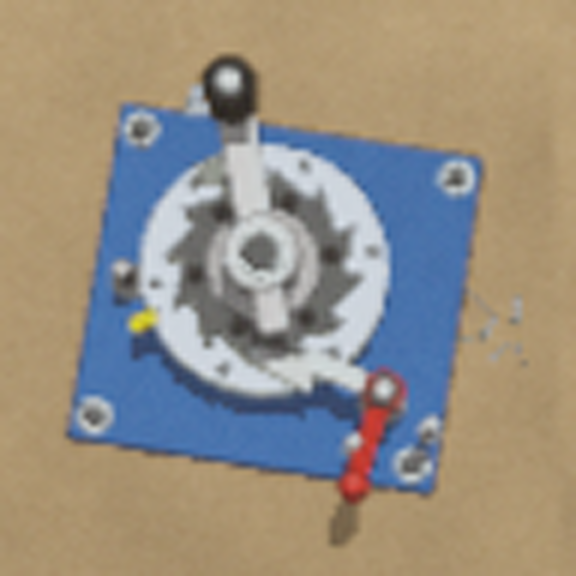

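View pics/scenec.png

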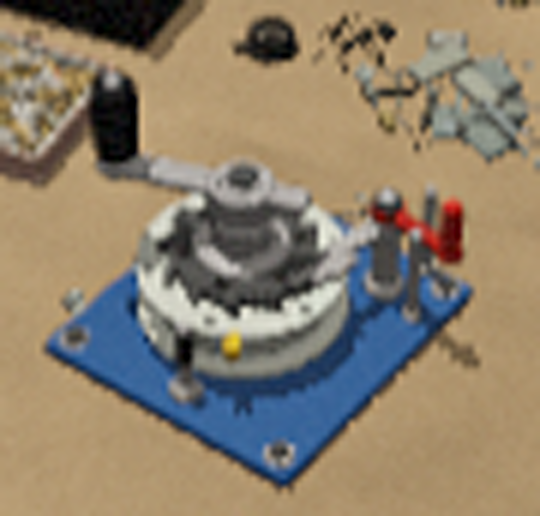

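The top crop shows the knob top at (231,80), hub (262,252), pawl pin (384,388), lever grip (352,488), lug (144,321) and post (124,275). The scene crop shows the knob top at (112,75), hub (243,175), pawl pin (387,200), grip (453,206) and lug (232,345).

```bash
python3 - <<'E'
from h import *
from scipy.optimize import least_squares
T=lambda x,y:((x+.5)/6-.5+258,(y+.5)/6-.5+150)
S=lambda x,y:((x+.5)/6-.5+258,(y+.5)/6-.5+170)
top={'knob':(T(231,78),.159),'hub':(T(262,252),.11),'pin':(T(384,388),.08),'grip':(T(352,488),.104),'lug':(T(144,321),.052),'post':(T(124,273),.061)}
sc={'knob':(S(112,76),.159),'hub':(S(243,175),.11),'pin':(S(387,200),.08),'grip':(S(453,206),.104),'lug':(S(232,345),.050),'post':(S(185,338),.061)}
P={}
for k in top:
    a=onz('top',top[k][0],top[k][1]);b=onz('scene',sc[k][0],sc[k][1]);t=tri([ray('top',top[k][0]),ray('scene',sc[k][0])])
    print(k,a.round(4),b.round(4),t.round(4));P[k]=(a[:2]+b[:2])/2
ref={'hub':(0,0),'pin':(-.05,-.064),'grip':(-.095,-.056),'post':(-.011,.065)}
R=lambda a:np.array([[np.cos(a),-np.sin(a)],[np.sin(a),np.cos(a)]])
for src in ('top','avg'):
    Q={k:(onz('top',*top[k])[:2] if src=='top' else P[k]) for k in top}
    f=lambda p:np.concatenate([p[:2]+R(p[2])@np.array(ref[k])-Q[k] for k in ref])
    best=min((least_squares(f,[.55,0,a]) for a in (0,1.5,3,4.5)),key=lambda r:r.cost)
    p=best.x;print(src,p.round(4),best.fun.round(4))
    for k in('knob','lug'):
        d=Q[k]-p[:2];dl=R(-p[2])@d;print(k,'world rad',np.hypot(*d).round(4),'ang',np.arctan2(d[1],d[0]).round(3),'reel ang',np.arctan2(dl[1],dl[0]).round(3))
    print('grip over',p[:2]+R(p[2])@[-.078,-.101],'axis->grip0',p[:2]+R(p[2])@[-.095,-.056])
    print('pin',p[:2]+R(p[2])@[-.05,-.064])
E
```

```text
knob [0.6652 0.1219 0.159 ] [0.6669 0.1189 0.159 ] [0.6648 0.1219 0.162 ]
hub [0.5952 0.1105 0.11  ] [0.5967 0.1073 0.11  ] [0.5949 0.1104 0.1133]
pin [0.5359 0.0563 0.08  ] [0.5345 0.06   0.08  ] [0.5362 0.0562 0.0762]
grip [0.4894 0.0714 0.104 ] [0.4914 0.0719 0.104 ] [0.4903 0.0718 0.1041]
lug [0.5708 0.1674 0.052 ] [0.5712 0.1682 0.05  ] [0.5713 0.1676 0.0494]
post [0.5924 0.1759 0.061 ] [0.59   0.1842 0.061 ] [0.5939 0.1768 0.0522]
top [0.5939 0.1108 6.1218] [-0.0013  0.0003 -0.0016 -0.0006  0.0018 -0.0006  0.0011  0.0008]
knob world rad 0.0721 ang 0.155 reel ang 0.316
lug world rad 0.0611 ang 1.959 reel ang 2.12
grip over [0.50068714 0.02367707] axis->grip0 [0.49114063 0.07082433]
pin [0.53426985 0.05569585]
avg [0.5938 0.1123 6.1297] [-0.0021  0.0034 -0.0006 -0.0014  0.001  -0.0002  0.0017 -0.0018]
knob world rad 0.0727 ang 0.112 reel ang 0.265
lug world rad 0.06 ang 1.961 reel ang 2.114
grip over [0.50129244 0.02441809] axis->grip0 [0.49137149 0.07148798]
pin [0.53461958 0.05670278]
```

Emit:
play_rows(commands=[[-1,0,0,-0.08,0.0442],[-1,0,0,-0.08,0.0442],[-1,0,0,-0.08,0.0442],[-1,0.07,-0.18,0,0],[-1,0.07,-0.18,0,0],[-1,0.07,-0.18,0,0],[-1,0.07,-0.18,0,0],[-1,0.07,-0.18,0,0],[-1,0.07,-0.18,0,0],[-1,0.07,-0.18,0,0],[-1,0.07,-0.18,0,0],[-1,0.07,-0.18,0,0],[-1,0.07,-0.18,0,0],[-1,0.07,-0.18,0,0],[-1,0.06,-0.18,0,0],[-1,0,0,0,0],[-1,0,0,0,0]], force=60)

```text
time_s: 2.22
eef_pos: [0.4921, 0.0478, 0.3231]
tool_rot: [-0.022, 0.999, 0.035, -0.002]
contact_force: [0.3, 0.5, -0.0]
opening: -0.004
grasp_force: 0.0
```

Emit:
play_rows(commands=[[-1,0,-0.173,0,0.022],[-1,0,0,0.2,0],[-1,0,0,0,0],[-1,0,0,0,0]])

```text
time_s: 2.72
eef_pos: [0.4918, 0.0578, 0.2678]
tool_rot: [-0.043, 0.999, 0.032, -0.003]
contact_force: [-0.3, 0.3, 1.3]
opening: -0.0
grasp_force: 0.0
```

```bash
python3 - <<'E'
from h import *
s=state();print(s['eef_pos'],s['tool_rot'],s['joint_pos'],s['contact_force'])
im=imaging.grab_frame('wrist');np.save('w0.npy',im);m=imaging.camera_model('wrist');print(m)
for n,X in dict(knob=(.6645,.122,.159),axis=(.594,.111,.112),grip=(.4905,.0715,.104),tcp=(*s['eef_pos'],)).items(): print(n,proj('wrist',X,m).round(1))
cv2.imwrite('pics/w0.png',im)
E
```

```text
[0.49177815 0.05777348 0.26775909] [-0.04253252  0.99857657  0.03203702 -0.0030722 ] [ 0.06328888  0.1114345  -0.26252383  1.20033388  0.08524104  3.14058906] [-0.33283403  0.28032431  1.27924815]
{'mtx': array([[347.30825302,   0.        , 313.58082833],
       [  0.        , 347.30825302, 202.58078328],
       [  0.        ,   0.        ,   1.        ]]), 'k1': -0.05983208023452097, 'R': array([[ 0.06389259, -0.99445642, -0.08351142],
       [-0.95396718, -0.08543334,  0.28748525],
       [-0.29302622,  0.06129897, -0.95413735]]), 't': array([0.0490751 , 0.43218064, 0.53622237])}
knob [241.2 -77.1]
axis [270.7  56.2]
grip [314.3 188.6]
tcp [315.3 289.2]
```

View pics/w0.png

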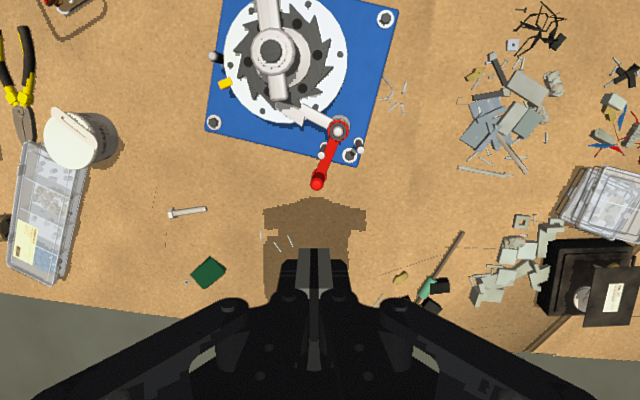

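The wrist view shows the reel at the top, with the axis near (272,52), the pawl pin (338,130) and the lever grip (317,181). Joint 6 has hit its limit, so I'll make the half turn the other way, which gives the same grasp.

Emit:
play_rows(commands=[[-1,0,0,0,-0.0576],[-1,0,0,0,-0.0576],[-1,0,0,0,-0.0576],[-1,0,0,0,-0.0576],[-1,0,0,0,-0.0576],[-1,0,0,0,-0.0576],[-1,0,0,0,-0.0576],[-1,0,0,0,-0.0576],[-1,0,0,0,-0.0576],[-1,0,0,0,-0.0576],[-1,0,0,0,-0.0576],[-1,0,0,0,-0.0576],[-1,0,0,0,-0.0576],[-1,0,0,0,-0.0576],[-1,0,0,0,-0.0576],[-1,0,0,0,-0.0576],[-1,0,0,0,-0.0576],[-1,0,0,0,0],[-1,0,0,0,0]])

```text
time_s: 5.15
eef_pos: [0.4921, 0.0583, 0.2673]
tool_rot: [-0.004, 0.002, 0.999, 0.042]
contact_force: [0.4, -0.1, 1.2]
opening: -0.004
grasp_force: 0.0
```

```bash
python3 - <<'E'
from h import *
s=state();print(s['eef_pos'],s['tool_rot'],s['joint_pos'],s['contact_force'])
E
```

```text
[0.49214031 0.05826696 0.26731124] [-0.00422197  0.00163051  0.99908753  0.0424691 ] [ 0.06417854  0.11185262 -0.26307648  1.19871487  0.08533544  0.06732097] [ 0.38726606 -0.09889032  1.20768048]
```

Emit:
play_rows(commands=[[-1,0,0,0,0.0554],[-1,0,0,0,0.0554],[-1,0,0,0,0.0554],[-1,0,0,0,0.0554],[-1,0,0,0,0.0554],[-1,0,0,0,0.0554],[-1,0,0,0,0.0554],[-1,0,0,0,0.0554],[-1,0,0,0,0.0554],[-1,0.1,0,0,0],[-1,0,0,0.11,0],[-1,0,0,0.11,0],[-1,0,0,0.11,0],[-1,0,0,0,0],[-1,0,0,0,0]])

```text
time_s: 7.02
eef_pos: [0.491, 0.0966, 0.1712]
tool_rot: [-0.033, 0.705, 0.708, 0.027]
contact_force: [-0.1, -0.1, 0.1]
opening: 0.002
grasp_force: 0.0
```

```bash
cat >> h.py <<'E'
from scipy.spatial.transform import Rotation as Ro
def rot():
    q=state()['tool_rot'];return Ro.from_quat([q[1],q[2],q[3],q[0]]).as_matrix()
def rel(X): # fractions of tool shift to reach X
    return (rot().T@(np.array(X)-state()['eef_pos'])/.3).round(4)
E
python3 - <<'E'
from h import *
s=state();print(s['eef_pos'],s['joint_pos'],s['contact_force']);print(rot().round(3)); print(rel([.494,.103,.100]))
E
```

```text
[0.49098801 0.09664282 0.17121287] [ 0.1410957   0.17342485 -0.41698874  0.97743578  0.08550255  1.70874068] [-0.13216563 -0.10763306  0.13929001]
[[-0.003  1.    -0.009]
 [ 0.996  0.004  0.085]
 [ 0.085 -0.009 -0.996]]
[0.0009 0.0122 0.2382]
```

Emit:
play_rows(commands=[[-1,0,0.006,0.08,0],[-1,0,0.006,0.08,0],[-1,0,0,0.078,0],[-1,0,0,0,0],[-1,-0.02,0,0,0],[-1,-0.02,0,0,0],[-1,-0.02,0,0,0],[-1,-0.02,0,0,0],[-1,-0.02,0,0,0],[-1,-0.02,0,0,0],[-1,-0.02,0.004,0,0],[-1,-0.02,0.004,0,0],[-1,-0.02,0.004,0,0],[-1,-0.01,0,0,0],[-1,0,0,0,0]])

```text
time_s: 8.9
eef_pos: [0.4978, 0.0457, 0.0941]
tool_rot: [-0.033, 0.705, 0.708, 0.027]
contact_force: [2.2, 3.3, 0.6]
opening: -0.003
grasp_force: 1.5
```

```bash
python3 - <<'E'
from h import *
s=state();print(s['eef_pos'],s['contact_force'])
im=imaging.grab_frame('top');c=im[150:246,258:354]
cv2.imwrite('pics/t1.png',cv2.resize(c,None,fx=6,fy=6,interpolation=cv2.INTER_CUBIC))
E
```

```text
[0.49782057 0.04574204 0.09414714] [2.21563171 3.32326876 0.64495408]
```

Emit:
play_rows(commands=[[-1,-0.01,0.002,0,0],[-1,-0.01,0.002,0,0],[-1,0,0,0,0]])

```text
time_s: 9.32
eef_pos: [0.4998, 0.0408, 0.094]
tool_rot: [-0.033, 0.705, 0.708, 0.028]
contact_force: [4.8, 5.7, 1.3]
opening: 0.0
grasp_force: 3.2
```

Emit:
play_rows(commands=[[-1,-0.012,0.003,0,0],[-1,0,0,0,0]])

```text
time_s: 9.57
eef_pos: [0.5, 0.0402, 0.0939]
tool_rot: [-0.036, 0.704, 0.709, 0.03]
contact_force: [2.2, 16.2, 5.6]
opening: -0.001
grasp_force: 8.6
```

```bash
python3 - <<'E'
from h import *
s=state();print(s['eef_pos'],s['contact_force'])
im=imaging.grab_frame('scene')
hsv=cv2.cvtColor(im,cv2.COLOR_BGR2HSV)[170:256,300:348]
r=((hsv[...,0]<8)|(hsv[...,0]>172))&(hsv[...,1]>150)&(hsv[...,2]>80)
y,x=np.nonzero(r);print(len(x),x.min()+300,x.max()+300,y.min()+170,y.max()+170)
for a in(0,.95,1.1):
    th=np.arctan2(8,-45)+a-.161; print(a,proj('scene',(.5345+.046*np.cos(th),.0560+.046*np.sin(th),.104)))
c=im[160:256,278:374]
cv2.imwrite('pics/s1.png',cv2.resize(c,None,fx=6,fy=6,interpolation=cv2.INTER_CUBIC))
E
```

```text
[0.49995053 0.04019837 0.09392123] [ 2.22077166 16.18240134  5.63810113]
18 320 331 203 206
0 [333.2541382  203.81010536]
0.95 [336.97069578 195.40885935]
1.1 [336.40229236 194.01585049]
```

View pics/s1.png

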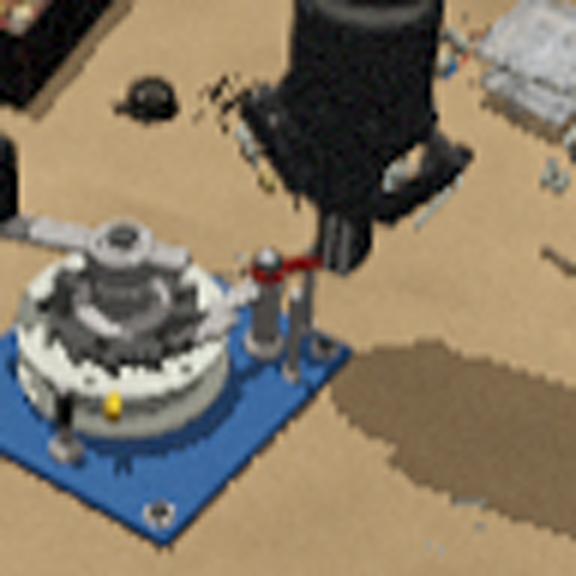

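The scene crop shows the fingers holding the red lever over at its stop, and the force has risen to 16 N. I'll back off and go above the knob.

Emit:
play_rows(commands=[[-1,0.03,0,0,0],[-1,0.03,0,0,0],[-1,0,0,-0.175,0],[0.2,0,0,-0.175,0],[0.2,0,0,-0.175,0],[0.2,0.06,0.137,0,0],[0.2,0.06,0.137,0,0],[0.2,0.06,0.137,0,0],[0.2,0.06,0.137,0,0],[0.2,0,0,0,0],[0.2,0,0,0,0]])

```text
time_s: 11.0
eef_pos: [0.6637, 0.1131, 0.2549]
tool_rot: [-0.034, 0.705, 0.708, 0.025]
contact_force: [-0.2, -0.9, -0.1]
opening: 0.602
grasp_force: 0.0
```

```bash
python3 - <<'E'
from h import *
s=state();print(s['eef_pos'],s['contact_force'],s['opening'],s['joint_pos'])
m=imaging.camera_model('wrist');im=imaging.grab_frame('wrist');cv2.imwrite('pics/w1.png',im)
print('knob',proj('wrist',(.6645,.122,.159),m),'cam',-m['R'].T@m['t'],rel([.664,.122,.25]))
im=imaging.grab_frame('scene');hsv=cv2.cvtColor(im,cv2.COLOR_BGR2HSV)[170:256,300:348]
r=((hsv[...,0]<8)|(hsv[...,0]>172))&(hsv[...,1]>150)&(hsv[...,2]>80)
y,x=np.nonzero(r);print(len(x),x.min()+300,x.max()+300,y.min()+170,y.max()+170)
im=imaging.grab_frame('top');hsv=cv2.cvtColor(im,cv2.COLOR_BGR2HSV)[150:256,290:348]
r=((hsv[...,0]<8)|(hsv[...,0]>172))&(hsv[...,1]>150)&(hsv[...,2]>80)
y,x=np.nonzero(r);print(len(x),x.min()+290,x.max()+290,y.min()+150,y.max()+150)
for a in(0,.95,1.1):
    th=np.arctan2(8,-45)+a-.161; print(a,proj('top',(.5345+.046*np.cos(th),.0560+.046*np.sin(th),.104)))
E
```

```text
[0.66368773 0.11309345 0.25494646] [-0.23707909 -0.88565919 -0.13200537] 0.6020381093831755 [0.12956682 0.45567655 0.16597292 1.28290885 0.08472455 1.69621726]
knob [316.88087644 212.1028224 ] cam [0.66489499 0.17620568 0.3841653 ] [0.0286 0.0019 0.0208]
56 320 337 194 206Traceback (most recent call last):
  File "<stdin>", line 10, in <module>
    return umr_minimum(a, axis, None, out, keepdims, initial, where)
ValueError: zero-size array to reduction operation minimum which has no identity
```

View pics/w1.png

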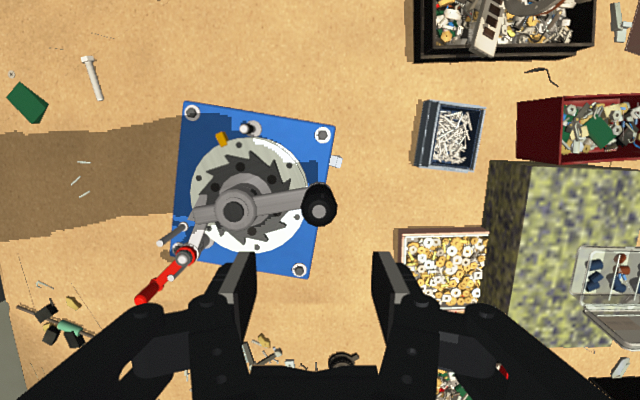

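The wrist view shows the knob top at about (319,209), the hub at (237,209), and the red lever over with its grip at (148,297).

```bash
python3 - <<'E'
from h import *
m=imaging.camera_model('wrist');im=cv2.imread('pics/w1.png')
g=cv2.cvtColor(im,cv2.COLOR_BGR2GRAY)
k=(g[175:235,295:345]<45).astype('uint8');n,l,st,ce=cv2.connectedComponentsWithStats(k)
i=1+st[1:,4].argmax();print('dark blob',st[i]+[295,175,0,0,0],ce[i]+[295,175])
for z in(.109,.135,.159):print(z,proj('wrist',(.6645,.122,z),m))
print('knob',onz('wrist',(319,208.5),.159,m),'hub',onz('wrist',(237,209),.112,m),'pin',onz('wrist',(186,254),.08,m))
print(rel([.6642,.1225,.137]))
E
```

```text
dark blob [301 184  36  43 978] [318.52453988 204.26380368]
0.109 [316.6904873  197.10883477]
0.135 [316.62634592 203.84676419]
0.159 [316.55453342 211.37342118]
knob [0.66612464 0.12398546 0.159     ] hub [0.59982649 0.11237487 0.112     ] pin [0.54180907 0.06112806 0.08      ]
[-0.0015  0.0061  0.3986]
```

Emit:
play_rows(commands=[[0.2,0,0.004,0.13,0],[0.2,0,0.004,0.13,0],[0.2,0,0,0.135,0],[0.2,0,0,0,0],[-0.2,0,0,0,0],[-0.3,0,0,0,0],[-0.35,0,0,0,0],[-0.4,0,0,0,0],[-0.4,0,0,0,0]], force=30)

```text
time_s: 12.28
eef_pos: [0.666, 0.1235, 0.1381]
tool_rot: [-0.033, 0.705, 0.708, 0.027]
contact_force: [0.3, 0.7, -0.1]
opening: 0.298
grasp_force: 0.0
```

Emit:
play_rows(commands=[[-1,0,0,0,0],[-1,0,0,0,0],[-1,0,0,0,0]], force=50)

```text
time_s: 12.65
eef_pos: [0.6659, 0.1235, 0.1381]
tool_rot: [-0.034, 0.705, 0.708, 0.027]
contact_force: [-2.5, -0.4, 4.7]
opening: 0.278
grasp_force: 48.8
```

```bash
python3 - <<'E'
from h import *
s=state();print(s['eef_pos'],s['contact_force'],s['opening'],s['grasp_force'])
E
```

```text
[0.66592156 0.12346859 0.13811213] [-2.50517263 -0.44222377  4.67037763] 0.2776294999872804 48.81898105144501
```

```bash
cat > tab.py <<'E'
from h import *
import sys
c=np.array([float(sys.argv[1]),float(sys.argv[2])]);step=float(sys.argv[3]);n=int(sys.argv[4])
s=state();d=s['eef_pos'][:2]-c;a=np.arctan2(d[1],d[0]);print('phi',a.round(3),'r',np.hypot(*d).round(4),'F',s['contact_force'].round(1))
R=rot();p=.07*np.array([np.cos(a),np.sin(a)])
rows=[]
for i in range(n):
    b=a+step*(i+1);q=.07*np.array([np.cos(b),np.sin(b)])
    f=R.T@np.array([*(q-p),0])/.3;p=q;rows.append([-1,*f.round(4).tolist(),0])
print(rows)
E
python3 tab.py .597 .111 -.06 14
```

```text
phi 0.179 r 0.07 F [-2.5 -0.4  4.7]
[[-1, -0.0138, 0.002, -0.0012, 0], [-1, -0.0139, 0.0012, -0.0012, 0], [-1, -0.0139, 0.0003, -0.0012, 0], [-1, -0.0139, -0.0005, -0.0012, 0], [-1, -0.0139, -0.0013, -0.0012, 0], [-1, -0.0138, -0.0022, -0.0012, 0], [-1, -0.0136, -0.003, -0.0011, 0], [-1, -0.0134, -0.0038, -0.0011, 0], [-1, -0.0132, -0.0046, -0.0011, 0], [-1, -0.0129, -0.0054, -0.001, 0], [-1, -0.0125, -0.0062, -0.001, 0], [-1, -0.0121, -0.0069, -0.001, 0], [-1, -0.0117, -0.0076, -0.0009, 0], [-1, -0.0112, -0.0083, -0.0009, 0]]
```

Emit:
play_rows(commands=[[-1,-0.007,0.001,-0.0006,0],[-1,-0.007,0.001,-0.0006,0],[-1,0,0,0,0]])

```text
time_s: 13.02
eef_pos: [0.6666, 0.1191, 0.1381]
tool_rot: [-0.034, 0.705, 0.708, 0.027]
contact_force: [-2.1, 0.6, 5.3]
opening: 0.274
grasp_force: 48.8
```

Emit:
play_rows(commands=[[-1,-0.0139,0.0012,-0.0012,0],[-1,0,0,0,0]])

```text
time_s: 13.28
eef_pos: [0.6669, 0.115, 0.1381]
tool_rot: [-0.034, 0.705, 0.708, 0.027]
contact_force: [-2.4, 0.5, 6.1]
opening: 0.28
grasp_force: 48.8
```

Emit:
play_rows(commands=[[-1,-0.0139,0.0003,-0.0012,0],[-1,-0.0139,-0.0005,-0.0012,0],[-1,0,0,0,0]])

```text
time_s: 13.65
eef_pos: [0.6668, 0.1094, 0.1381]
tool_rot: [-0.036, 0.704, 0.708, 0.028]
contact_force: [-1.3, 9.1, 3.3]
opening: 0.279
grasp_force: 48.8
```

Emit:
play_rows(commands=[[-1,-0.005,-0.0003,-0.0004,0],[-1,0,0,0,0],[-1,0,0,0,0]])

```text
time_s: 14.02
eef_pos: [0.6668, 0.1082, 0.1381]
tool_rot: [-0.036, 0.704, 0.709, 0.029]
contact_force: [-1.6, 9.6, 3.8]
opening: 0.279
grasp_force: 48.8
```

```bash
python3 - <<'E'
from h import *
s=state();print(s['eef_pos'],s['contact_force'])
im=imaging.grab_frame('scene');im2=imaging.grab_frame('top')
def lug(im,x0,x1,y0,y1):
    h=cv2.cvtColor(im,cv2.COLOR_BGR2HSV)[y0:y1,x0:x1].astype(float);w=((h[...,0]>20)&(h[...,0]<36)&(h[...,1]>150)&(h[...,2]>90))*1.*h[...,1]
    y,x=np.mgrid[y0:y1,x0:x1];return (w.sum(),(x*w).sum()/w.sum(),(y*w).sum()/w.sum())
for f,im in(('old',cv2.imread('pics/scene0.png')),('new',im)): print(f,lug(im,285,315,215,240))
for f,im in(('old',cv2.imread('pics/top0.png')),('new',im2)): print(f,lug(im,270,300,190,215))
for a in(0,-.06,-.12):
    th=1.96+a;print(proj('scene',(.594+.062*np.cos(th),.111+.062*np.sin(th),.05)),proj('top',(.594+.062*np.cos(th),.111+.062*np.sin(th),.05)))
E
```

```text
[0.666763   0.10823579 0.13814436] [-1.64766096  9.55805514  3.77692002]
old (np.float64(1774.0), np.float64(296.1403607666291), np.float64(227.3534385569335))
new (np.float64(1744.0), np.float64(294.4661697247706), np.float64(227.10607798165137))
old (np.float64(1305.0), np.float64(281.1455938697318), np.float64(203.28582375478928))
new (np.float64(1530.0), np.float64(280.74313725490197), np.float64(201.04705882352943))
[296.43429309 227.1998829 ] [281.2729257  203.27893064]
[295.25503321 227.0965974 ] [280.80061514 202.0478212 ]
[294.08822816 226.94232753] [280.4037967  200.79088068]
```

```bash
cat > tab2.py <<'E'
from h import *
import sys
a,step,n=float(sys.argv[1]),float(sys.argv[2]),int(sys.argv[3])
R=rot()
# keep commanded directions free of the small load deflection: use yaw pi/2 with the 0.085 tilt
R=np.array([[0,1,0],[.9964,0,.085],[.085,0,-.9964]])
for i in range(n):
    b=a+step;f=R.T@np.array([.07*(np.cos(b)-np.cos(a)),.07*(np.sin(b)-np.sin(a)),0])/.3;a=b
    print([-1,*f.round(4).tolist(),0],end=',' )
print('end',round(a,3))
E
python3 tab2.py -.1 .06 20
```

```text
[-1, 0.0139, 0.001, 0.0012, 0],[-1, 0.0139, 0.0001, 0.0012, 0],[-1, 0.0139, -0.0007, 0.0012, 0],[-1, 0.0139, -0.0015, 0.0012, 0],[-1, 0.0137, -0.0024, 0.0012, 0],[-1, 0.0136, -0.0032, 0.0012, 0],[-1, 0.0134, -0.004, 0.0011, 0],[-1, 0.0131, -0.0048, 0.0011, 0],[-1, 0.0128, -0.0056, 0.0011, 0],[-1, 0.0124, -0.0063, 0.0011, 0],[-1, 0.012, -0.0071, 0.001, 0],[-1, 0.0116, -0.0078, 0.001, 0],[-1, 0.0111, -0.0085, 0.0009, 0],[-1, 0.0106, -0.0091, 0.0009, 0],[-1, 0.01, -0.0097, 0.0009, 0],[-1, 0.0094, -0.0103, 0.0008, 0],[-1, 0.0088, -0.0109, 0.0007, 0],[-1, 0.0081, -0.0114, 0.0007, 0],[-1, 0.0074, -0.0119, 0.0006, 0],[-1, 0.0067, -0.0123, 0.0006, 0],end 1.1
```

Emit:
play_rows(commands=[[-1,-0.004,-0.0004,-0.0004,0],[-1,0,0,0,0],[-1,0,0,0,0]], force=60)

```text
time_s: 14.5
eef_pos: [0.6667, 0.1071, 0.1382]
tool_rot: [-0.036, 0.704, 0.709, 0.029]
contact_force: [-1.8, 9.8, 4.6]
opening: 0.278
grasp_force: 58.5
```

Emit:
play_rows(commands=[[-1,0.0139,0.001,0.0012,0],[-1,0.0139,0.0001,0.0012,0],[-1,0.0139,-0.0007,0.0012,0],[-1,0.0139,-0.0015,0.0012,0],[-1,0.0137,-0.0024,0.0012,0],[-1,0,0,0,0]])

```text
time_s: 15.25
eef_pos: [0.665, 0.1281, 0.1382]
tool_rot: [-0.036, 0.704, 0.709, 0.028]
contact_force: [-4.4, 9.0, 4.5]
opening: 0.28
grasp_force: 58.5
```

The pawl is clear, since the spring is still felt past the latch point. I'll continue letting back.

Emit:
play_rows(commands=[[-1,0.0136,-0.0032,0.0012,0],[-1,0.0134,-0.004,0.0011,0],[-1,0.0131,-0.0048,0.0011,0],[-1,0.0128,-0.0056,0.0011,0],[-1,0.0124,-0.0063,0.0011,0],[-1,0.012,-0.0071,0.001,0],[-1,0.0116,-0.0078,0.001,0],[-1,0.0111,-0.0085,0.0009,0],[-1,0.0106,-0.0091,0.0009,0],[-1,0.01,-0.0097,0.0009,0]])

```text
time_s: 16.5
eef_pos: [0.6443, 0.1634, 0.1382]
tool_rot: [-0.036, 0.704, 0.708, 0.027]
contact_force: [-6.2, 5.8, 6.6]
opening: 0.282
grasp_force: 58.5
```

```bash
python3 tab2.py .8 .06 20;python3 tab.py .597 .111 .06 1
```

```text
[-1, 0.0094, -0.0103, 0.0008, 0],[-1, 0.0088, -0.0109, 0.0007, 0],[-1, 0.0081, -0.0114, 0.0007, 0],[-1, 0.0074, -0.0119, 0.0006, 0],[-1, 0.0067, -0.0123, 0.0006, 0],[-1, 0.006, -0.0127, 0.0005, 0],[-1, 0.0052, -0.013, 0.0004, 0],[-1, 0.0044, -0.0133, 0.0004, 0],[-1, 0.0036, -0.0135, 0.0003, 0],[-1, 0.0028, -0.0137, 0.0002, 0],[-1, 0.002, -0.0139, 0.0002, 0],[-1, 0.0011, -0.014, 0.0001, 0],[-1, 0.0003, -0.014, 0.0, 0],[-1, -0.0005, -0.014, -0.0, 0],[-1, -0.0014, -0.0139, -0.0001, 0],[-1, -0.0022, -0.0138, -0.0002, 0],[-1, -0.003, -0.0137, -0.0003, 0],[-1, -0.0038, -0.0135, -0.0003, 0],[-1, -0.0046, -0.0132, -0.0004, 0],[-1, -0.0054, -0.0129, -0.0005, 0],end 2.0
phi 0.836 r 0.0706 F [-6.2  5.8  6.6]
[[-1, 0.0091, -0.0106, 0.0009, 0]]
```

Emit:
play_rows(commands=[[-1,0.0094,-0.0103,0.0008,0],[-1,0.0088,-0.0109,0.0007,0],[-1,0.0081,-0.0114,0.0007,0],[-1,0.0074,-0.0119,0.0006,0],[-1,0.0067,-0.0123,0.0006,0],[-1,0.006,-0.0127,0.0005,0],[-1,0.0052,-0.013,0.0004,0],[-1,0.0044,-0.0133,0.0004,0],[-1,0.0036,-0.0135,0.0003,0],[-1,0.0028,-0.0137,0.0002,0],[-1,0.002,-0.0139,0.0002,0],[-1,0.0011,-0.014,0.0001,0]])

```text
time_s: 18.0
eef_pos: [0.598, 0.1819, 0.1382]
tool_rot: [-0.036, 0.705, 0.708, 0.026]
contact_force: [-7.7, 4.5, 6.2]
opening: 0.278
grasp_force: 58.6
```

```bash
python3 tab2.py 1.52 .06 20;python3 tab.py .597 .111 .06 1
```

```text
[-1, 0.0003, -0.014, 0.0, 0],[-1, -0.0005, -0.014, -0.0, 0],[-1, -0.0014, -0.0139, -0.0001, 0],[-1, -0.0022, -0.0138, -0.0002, 0],[-1, -0.003, -0.0137, -0.0003, 0],[-1, -0.0038, -0.0135, -0.0003, 0],[-1, -0.0046, -0.0132, -0.0004, 0],[-1, -0.0054, -0.0129, -0.0005, 0],[-1, -0.0062, -0.0125, -0.0005, 0],[-1, -0.0069, -0.0122, -0.0006, 0],[-1, -0.0076, -0.0117, -0.0007, 0],[-1, -0.0083, -0.0112, -0.0007, 0],[-1, -0.009, -0.0107, -0.0008, 0],[-1, -0.0096, -0.0102, -0.0008, 0],[-1, -0.0102, -0.0096, -0.0009, 0],[-1, -0.0107, -0.0089, -0.0009, 0],[-1, -0.0113, -0.0083, -0.001, 0],[-1, -0.0117, -0.0076, -0.001, 0],[-1, -0.0122, -0.0069, -0.001, 0],[-1, -0.0125, -0.0061, -0.0011, 0],end 2.72
phi 1.557 r 0.0709 F [-7.7  4.5  6.2]
[[-1, -0.0002, -0.014, 0.0002, 0]]
```

Emit:
play_rows(commands=[[-1,0.0003,-0.014,0.0,0],[-1,-0.0005,-0.014,0,0],[-1,-0.0014,-0.0139,-0.0001,0],[-1,-0.0022,-0.0138,-0.0002,0],[-1,-0.003,-0.0137,-0.0003,0],[-1,-0.0038,-0.0135,-0.0003,0],[-1,-0.0046,-0.0132,-0.0004,0],[-1,-0.0054,-0.0129,-0.0005,0],[-1,-0.0062,-0.0125,-0.0005,0],[-1,-0.0069,-0.0122,-0.0006,0],[-1,-0.0076,-0.0117,-0.0007,0],[-1,-0.0083,-0.0112,-0.0007,0],[-1,-0.009,-0.0107,-0.0008,0],[-1,-0.0096,-0.0102,-0.0008,0],[-1,-0.0102,-0.0096,-0.0009,0]])

```text
time_s: 19.88
eef_pos: [0.5419, 0.1554, 0.1382]
tool_rot: [-0.034, 0.705, 0.708, 0.024]
contact_force: [-5.1, -2.7, 4.2]
opening: 0.272
grasp_force: 58.7
```

```bash
python3 tab2.py 2.42 .06 20;python3 tab.py .597 .111 .06 1
```

```text
[-1, -0.0107, -0.0089, -0.0009, 0],[-1, -0.0113, -0.0083, -0.001, 0],[-1, -0.0117, -0.0076, -0.001, 0],[-1, -0.0122, -0.0069, -0.001, 0],[-1, -0.0125, -0.0061, -0.0011, 0],[-1, -0.0129, -0.0053, -0.0011, 0],[-1, -0.0132, -0.0046, -0.0011, 0],[-1, -0.0134, -0.0038, -0.0011, 0],[-1, -0.0136, -0.0029, -0.0012, 0],[-1, -0.0138, -0.0021, -0.0012, 0],[-1, -0.0139, -0.0013, -0.0012, 0],[-1, -0.0139, -0.0004, -0.0012, 0],[-1, -0.0139, 0.0004, -0.0012, 0],[-1, -0.0139, 0.0012, -0.0012, 0],[-1, -0.0138, 0.0021, -0.0012, 0],[-1, -0.0136, 0.0029, -0.0012, 0],[-1, -0.0134, 0.0037, -0.0011, 0],[-1, -0.0132, 0.0045, -0.0011, 0],[-1, -0.0129, 0.0053, -0.0011, 0],[-1, -0.0126, 0.0061, -0.0011, 0],end 3.62
phi 2.463 r 0.0708 F [-5.1 -2.7  4.2]
[[-1, -0.0111, -0.0085, -0.0008, 0]]
```

Emit:
play_rows(commands=[[-1,-0.0107,-0.0089,-0.0009,0],[-1,-0.0113,-0.0083,-0.001,0],[-1,-0.0117,-0.0076,-0.001,0],[-1,-0.0122,-0.0069,-0.001,0],[-1,-0.0125,-0.0061,-0.0011,0],[-1,-0.0129,-0.0053,-0.0011,0],[-1,-0.0132,-0.0046,-0.0011,0],[-1,-0.0134,-0.0038,-0.0011,0],[-1,-0.0136,-0.0029,-0.0012,0],[-1,-0.0138,-0.0021,-0.0012,0],[-1,-0.0139,-0.0013,-0.0012,0],[-1,-0.0139,-0.0004,-0.0012,0],[-1,-0.0139,0.0004,-0.0012,0],[-1,-0.0139,0.0012,-0.0012,0],[-1,-0.0138,0.0021,-0.0012,0]])

```text
time_s: 21.75
eef_pos: [0.5286, 0.0961, 0.1382]
tool_rot: [-0.032, 0.705, 0.708, 0.025]
contact_force: [4.2, -5.0, -3.9]
opening: 0.28
grasp_force: 58.9
```

```bash
python3 tab2.py 3.32 .06 20;python3 tab.py .597 .111 .06 1
```

```text
[-1, -0.0136, 0.0029, -0.0012, 0],[-1, -0.0134, 0.0037, -0.0011, 0],[-1, -0.0132, 0.0045, -0.0011, 0],[-1, -0.0129, 0.0053, -0.0011, 0],[-1, -0.0126, 0.0061, -0.0011, 0],[-1, -0.0122, 0.0068, -0.001, 0],[-1, -0.0118, 0.0075, -0.001, 0],[-1, -0.0113, 0.0082, -0.001, 0],[-1, -0.0108, 0.0089, -0.0009, 0],[-1, -0.0102, 0.0095, -0.0009, 0],[-1, -0.0096, 0.0101, -0.0008, 0],[-1, -0.009, 0.0107, -0.0008, 0],[-1, -0.0084, 0.0112, -0.0007, 0],[-1, -0.0077, 0.0117, -0.0007, 0],[-1, -0.007, 0.0121, -0.0006, 0],[-1, -0.0062, 0.0125, -0.0005, 0],[-1, -0.0055, 0.0129, -0.0005, 0],[-1, -0.0047, 0.0132, -0.0004, 0],[-1, -0.0039, 0.0134, -0.0003, 0],[-1, -0.0031, 0.0137, -0.0003, 0],end 4.52
phi -2.927 r 0.0701 F [ 4.2 -5.  -3.9]
[[-1, -0.0135, 0.0033, -0.0011, 0]]
```

Emit:
play_rows(commands=[[-1,-0.0136,0.0029,-0.0012,0],[-1,-0.0134,0.0037,-0.0011,0],[-1,-0.0132,0.0045,-0.0011,0],[-1,-0.0129,0.0053,-0.0011,0],[-1,-0.0126,0.0061,-0.0011,0],[-1,-0.0122,0.0068,-0.001,0],[-1,-0.0118,0.0075,-0.001,0],[-1,-0.0113,0.0082,-0.001,0],[-1,-0.0108,0.0089,-0.0009,0],[-1,-0.0102,0.0095,-0.0009,0],[-1,-0.0096,0.0101,-0.0008,0],[-1,-0.009,0.0107,-0.0008,0],[-1,-0.0084,0.0112,-0.0007,0],[-1,-0.0077,0.0117,-0.0007,0],[-1,-0.007,0.0121,-0.0006,0]])

```text
time_s: 23.62
eef_pos: [0.5658, 0.0491, 0.1383]
tool_rot: [-0.033, 0.705, 0.708, 0.028]
contact_force: [6.6, 3.2, -7.2]
opening: 0.277
grasp_force: 59.1
```

```bash
python3 tab2.py 4.22 .06 24;python3 tab.py .597 .111 .06 1
```

```text
[-1, -0.0062, 0.0125, -0.0005, 0],[-1, -0.0055, 0.0129, -0.0005, 0],[-1, -0.0047, 0.0132, -0.0004, 0],[-1, -0.0039, 0.0134, -0.0003, 0],[-1, -0.0031, 0.0137, -0.0003, 0],[-1, -0.0023, 0.0138, -0.0002, 0],[-1, -0.0014, 0.0139, -0.0001, 0],[-1, -0.0006, 0.014, -0.0001, 0],[-1, 0.0002, 0.014, 0.0, 0],[-1, 0.0011, 0.014, 0.0001, 0],[-1, 0.0019, 0.0139, 0.0002, 0],[-1, 0.0027, 0.0137, 0.0002, 0],[-1, 0.0036, 0.0135, 0.0003, 0],[-1, 0.0044, 0.0133, 0.0004, 0],[-1, 0.0051, 0.013, 0.0004, 0],[-1, 0.0059, 0.0127, 0.0005, 0],[-1, 0.0067, 0.0123, 0.0006, 0],[-1, 0.0074, 0.0119, 0.0006, 0],[-1, 0.0081, 0.0114, 0.0007, 0],[-1, 0.0087, 0.0109, 0.0007, 0],[-1, 0.0094, 0.0104, 0.0008, 0],[-1, 0.01, 0.0098, 0.0009, 0],[-1, 0.0105, 0.0092, 0.0009, 0],[-1, 0.0111, 0.0085, 0.0009, 0],end 5.66
phi -2.037 r 0.0693 F [ 6.6  3.2 -7.2]
[[-1, -0.0059, 0.0127, -0.0006, 0]]
```

Emit:
play_rows(commands=[[-1,-0.005,0.0125,-0.0005,0],[-1,-0.0045,0.0129,-0.0005,0],[-1,-0.0037,0.0132,-0.0004,0],[-1,-0.0039,0.0134,-0.0003,0],[-1,-0.0031,0.0137,-0.0003,0],[-1,-0.0023,0.0138,-0.0002,0],[-1,-0.0014,0.0139,-0.0001,0],[-1,-0.0006,0.014,-0.0001,0],[-1,0.0002,0.014,0.0,0],[-1,0.0011,0.014,0.0001,0],[-1,0.0019,0.0139,0.0002,0],[-1,0.0027,0.0137,0.0002,0],[-1,0.0036,0.0135,0.0003,0],[-1,0.0044,0.0133,0.0004,0],[-1,0.0051,0.013,0.0004,0]])

```text
time_s: 25.5
eef_pos: [0.6248, 0.0478, 0.1383]
tool_rot: [-0.034, 0.705, 0.708, 0.026]
contact_force: [2.4, 5.0, -6.6]
opening: 0.28
grasp_force: 59.3
```

```bash
python3 tab2.py 5.12 .03 30;python3 tab.py .597 .111 .06 1
```

```text
[-1, 0.0029, 0.0064, 0.0002, 0],[-1, 0.0031, 0.0063, 0.0003, 0],[-1, 0.0032, 0.0062, 0.0003, 0],[-1, 0.0034, 0.0061, 0.0003, 0],[-1, 0.0036, 0.006, 0.0003, 0],[-1, 0.0038, 0.0059, 0.0003, 0],[-1, 0.004, 0.0058, 0.0003, 0],[-1, 0.0041, 0.0056, 0.0004, 0],[-1, 0.0043, 0.0055, 0.0004, 0],[-1, 0.0045, 0.0054, 0.0004, 0],[-1, 0.0046, 0.0053, 0.0004, 0],[-1, 0.0048, 0.0051, 0.0004, 0],[-1, 0.0049, 0.005, 0.0004, 0],[-1, 0.0051, 0.0048, 0.0004, 0],[-1, 0.0052, 0.0047, 0.0004, 0],[-1, 0.0053, 0.0045, 0.0005, 0],[-1, 0.0055, 0.0043, 0.0005, 0],[-1, 0.0056, 0.0042, 0.0005, 0],[-1, 0.0057, 0.004, 0.0005, 0],[-1, 0.0058, 0.0038, 0.0005, 0],[-1, 0.006, 0.0036, 0.0005, 0],[-1, 0.0061, 0.0035, 0.0005, 0],[-1, 0.0062, 0.0033, 0.0005, 0],[-1, 0.0063, 0.0031, 0.0005, 0],[-1, 0.0063, 0.0029, 0.0005, 0],[-1, 0.0064, 0.0027, 0.0005, 0],[-1, 0.0065, 0.0025, 0.0006, 0],[-1, 0.0066, 0.0023, 0.0006, 0],[-1, 0.0066, 0.0021, 0.0006, 0],[-1, 0.0067, 0.0019, 0.0006, 0],end 6.02
phi -1.157 r 0.0691 F [ 2.4  5.  -6.6]
[[-1, 0.0059, 0.0127, 0.0004, 0]]
```

Emit:
play_rows(commands=[[-1,0.0029,0.0064,0.0002,0],[-1,0.0031,0.0063,0.0003,0],[-1,0.0032,0.0062,0.0003,0],[-1,0.0034,0.0061,0.0003,0],[-1,0.0036,0.006,0.0003,0],[-1,0.0038,0.0059,0.0003,0],[-1,0.004,0.0058,0.0003,0],[-1,0.0041,0.0056,0.0004,0],[-1,0.0043,0.0055,0.0004,0],[-1,0.0045,0.0054,0.0004,0],[-1,0.0046,0.0053,0.0004,0],[-1,0.0048,0.0051,0.0004,0],[-1,0.0049,0.005,0.0004,0],[-1,0.0051,0.0048,0.0004,0],[-1,0.0052,0.0047,0.0004,0],[-1,0.0053,0.0045,0.0005,0]])

```text
time_s: 27.5
eef_pos: [0.6513, 0.0679, 0.1383]
tool_rot: [-0.034, 0.705, 0.708, 0.026]
contact_force: [-0.7, 4.1, -2.3]
opening: 0.275
grasp_force: 59.4
```

```bash
python3 tab.py .597 .111 .06 1|head -1
```

```text
phi -0.672 r 0.0693 F [-0.7  4.1 -2.3]
```

Emit:
play_rows(commands=[[-1,0.0055,0.0043,0.0005,0],[-1,0.0056,0.0042,0.0005,0],[-1,0.0057,0.004,0.0005,0],[-1,0.0058,0.0038,0.0005,0],[-1,0,0,0,0]])

```text
time_s: 28.12
eef_pos: [0.6562, 0.0748, 0.1383]
tool_rot: [-0.034, 0.705, 0.708, 0.026]
contact_force: [-1.9, 4.8, -1.3]
opening: 0.274
grasp_force: 59.5
```

Emit:
play_rows(commands=[[-1,0.006,0.0036,0.0005,0],[-1,0.0061,0.0035,0.0005,0],[-1,0,0,0,0]])

```text
time_s: 28.5
eef_pos: [0.6584, 0.0785, 0.1383]
tool_rot: [-0.034, 0.705, 0.708, 0.026]
contact_force: [-1.4, 5.2, -0.7]
opening: 0.281
grasp_force: 59.5
```

```bash
cat > lug.py <<'E'
from h import *
s=state();print(s['eef_pos'],s['contact_force'])
def lug(im,x0,x1,y0,y1):
    h=cv2.cvtColor(im,cv2.COLOR_BGR2HSV)[y0:y1,x0:x1].astype(float);w=((h[...,0]>20)&(h[...,0]<36)&(h[...,1]>150)&(h[...,2]>90))*1.*h[...,1]
    y,x=np.mgrid[y0:y1,x0:x1];return w.sum(),((x*w).sum()/w.sum(),(y*w).sum()/w.sum())
for n,b in(('scene',(265,320,205,245)),('top',(265,310,170,215))):
    w,uv=lug(imaging.grab_frame(n),*b);d=onz(n,uv,.05)[:2]-[.594,.111]
    print(n,w,uv,'reel ang',np.arctan2(d[1],d[0])+.161,np.hypot(*d))
for a in (1.5,1.54,1.6):
    b=a-.161;X=(.594+.062*np.cos(b),.111+.062*np.sin(b),.05);print(a,proj('scene',X),proj('top',X))
E
python3 lug.py
```

```text
[0.65839718 0.07851391 0.1382505 ] [-1.40150298  5.19576534 -0.70158423]
scene 1206.0 (np.float64(285.8333333333333), np.float64(224.4535655058043)) reel ang 1.5457098218244074 0.06332484064449656
top 1281.0 (np.float64(279.7416081186573), np.float64(191.5831381733021)) reel ang 1.5780897498721231 0.06224833387943047
1.5 [285.42845953 223.80545217] [280.1521604  189.91309666]
1.54 [286.01848087 224.16582296] [279.97015974 190.77175684]
1.6 [286.94346646 224.67411639] [279.76220189 192.07167073]
```

Emit:
play_rows(commands=[[-1,0.0062,0.0033,0.0005,0],[-1,0,0,0,0],[-1,0,0,0,0]])

```text
time_s: 28.98
eef_pos: [0.6591, 0.0799, 0.1382]
tool_rot: [-0.034, 0.705, 0.708, 0.026]
contact_force: [-3.1, 2.9, 2.1]
opening: 0.281
grasp_force: 59.8
```

Emit:
play_rows(commands=[[-1,0.0063,0.0031,0.0005,0],[-1,0,0,0,0],[-1,0,0,0,0]])

```text
time_s: 29.35
eef_pos: [0.6602, 0.082, 0.1382]
tool_rot: [-0.034, 0.705, 0.708, 0.026]
contact_force: [-4.2, 1.0, 2.6]
opening: 0.278
grasp_force: 59.9
```

Emit:
play_rows(commands=[[-1,0.0063,0.0029,0.0005,0],[-1,0,0,0,0],[-1,0,0,0,0]])

```text
time_s: 29.72
eef_pos: [0.6611, 0.084, 0.1382]
tool_rot: [-0.034, 0.705, 0.708, 0.026]
contact_force: [-3.7, 2.7, 2.9]
opening: 0.275
grasp_force: 59.9
```

```bash
python3 lug.py
```

```text
[0.66110811 0.08399741 0.13819487] [-3.65139601  2.65121687  2.93443298]
scene 546.0 (np.float64(285.71794871794873), np.float64(224.65567765567766)) reel ang 1.550140543101528 0.06422711333512808
top 1252.0 (np.float64(279.6086261980831), np.float64(191.85862619808307)) reel ang 1.5912637179651312 0.06250728702301941
1.5 [285.42845953 223.80545217] [280.1521604  189.91309666]
1.54 [286.01848087 224.16582296] [279.97015974 190.77175684]
1.6 [286.94346646 224.67411639] [279.76220189 192.07167073]
```

Emit:
play_rows(commands=[[-1,0.0064,0.0027,0.0005,0],[-1,0.0065,0.0025,0.0006,0],[-1,0.0066,0.0023,0.0006,0],[-1,0.0066,0.0021,0.0006,0],[-1,0,0,0,0],[-1,0,0,0,0]])

```text
time_s: 30.58
eef_pos: [0.664, 0.0918, 0.1382]
tool_rot: [-0.034, 0.705, 0.708, 0.026]
contact_force: [-4.5, 2.2, 3.8]
opening: 0.279
grasp_force: 59.9
```

```bash
python3 lug.py|head -3; python3 - <<'E'
from h import *
im=imaging.grab_frame('top')[150:246,258:354];im2=imaging.grab_frame('scene')[170:246,258:354]
cv2.imwrite('pics/t2.png',cv2.resize(np.vstack([im,im2]),None,fx=3.4,fy=3.4,interpolation=cv2.INTER_CUBIC))
E
```

```text
[0.66397588 0.09176198 0.13819794] [-4.46547919  2.18029172  3.75605757]
scene 921.0 (np.float64(285.83604777415854), np.float64(225.36482084690553)) reel ang 1.58441909944354 0.06641890491815365
top 1248.0 (np.float64(279.62419871794873), np.float64(191.85576923076923)) reel ang 1.5910456515574742 0.06246501917732076
```

View pics/t2.png

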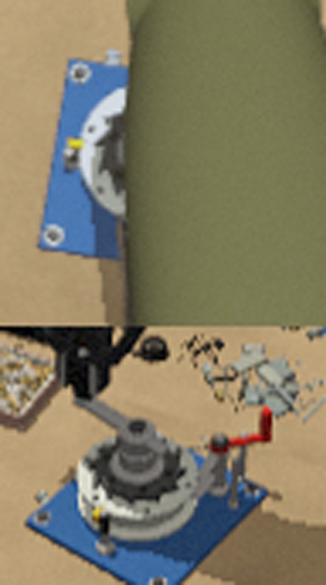

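The top half shows the yellow lug against the post, and it hasn't moved while the crank went slack. The red lever is still over, so I'll let go and rise.

Emit:
play_rows(commands=[[-0.2,0,0,0,0],[0.1,0,0,0,0],[0.2,0,0,0,0],[0.2,0,0,0,0],[0.2,0,0,-0.1,0],[0.2,0,0,-0.15,0],[0.2,0,0,-0.15,0],[0.2,0,0,-0.1,0],[0.2,0,0,0,0],[0.2,0,0,0,0]])

```text
time_s: 32.02
eef_pos: [0.6652, 0.079, 0.2865]
tool_rot: [-0.034, 0.705, 0.708, 0.026]
contact_force: [-0.6, 0.1, -0.5]
opening: 0.598
grasp_force: 0.0
```

```bash
python3 lug.py|head -3; python3 - <<'E'
from h import *
im2=imaging.grab_frame('scene')[160:246,258:354]
cv2.imwrite('pics/s3.png',cv2.resize(im2,None,fx=5,fy=5,interpolation=cv2.INTER_CUBIC))
E
```

```text
[0.66521655 0.07900982 0.28648847] [-0.60806792  0.08674756 -0.53962896]
scene 768.0 (np.float64(285.7994791666667), np.float64(225.05208333333334)) reel ang 1.5701965077046218 0.06541467747092115
top 1240.0 (np.float64(279.61451612903227), np.float64(191.86290322580646)) reel ang 1.5914215424081635 0.062489238898226614
```

View pics/s3.png

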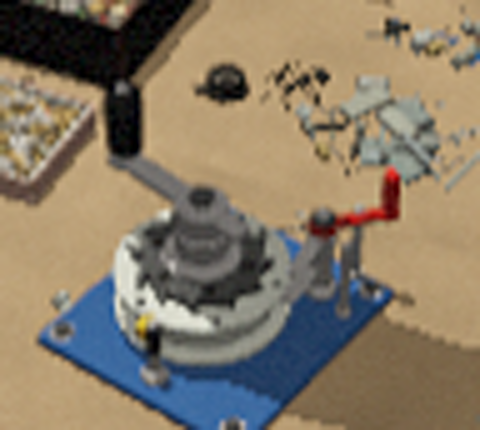

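The knob is free and at rest, the lug is at the post, and the lever is over. The hand is clear, so I'll hand in.

```bash
python3 -c "
from bench import arm
print(arm.sign_off())"
```

```text
the job is handed in; nothing more can be done
None
```

The reel is let down and the job handed in at about 32 s: in the last pictures the lug was home against the stop post, the crank slack and released, and the lever still over; no verdict came back.

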